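# Sort the sharpening stones onto their sloping rests

### The job

Put the four sharpening stones away without mixing the grits: the two dark coarse ones belong on the black sloping rest, the two pale fine ones on the white one. On each rest lay the long stone flat on the slope with one end up against the backstop, then the short one flat on top of it, squarely in line and also up against the backstop. Leave the cork sanding block that lies just behind the two rests where it is.

Things in the scene. Friction and masses are not known exactly. Their poses are not given: they have to be found in the camera images.
- dark_long_mid (a point): the long dark charcoal-grey sharpening stone, a loose flat rectangular slab 130 x 46 x 20 mm, lying flat on the bench at the start; the point is its centre, 10 mm above its underside; its x runs along the 130 mm length, y across the 46 mm width, z up through the 20 mm thickness. The short stone of the same colour looks alike but is 85 mm long.
- dark_short_mid (a point): the short dark charcoal-grey sharpening stone, a loose flat rectangular slab 85 x 46 x 20 mm, lying flat on the bench at the start; the point is its centre, 10 mm above its underside; its x runs along the 85 mm length, y across the 46 mm width, z up through the 20 mm thickness. The long stone of the same colour looks alike but is 130 mm long.
- pale_long_mid (a point): the long pale cream sharpening stone, a loose flat rectangular slab 130 x 46 x 20 mm, lying flat on the bench at the start; the point is its centre, 10 mm above its underside; its x runs along the 130 mm length, y across the 46 mm width, z up through the 20 mm thickness. The short stone of the same colour looks alike but is 85 mm long.
- pale_short_mid (a point): the short pale cream sharpening stone, a loose flat rectangular slab 85 x 46 x 20 mm, lying flat on the bench at the start; the point is its centre, 10 mm above its underside; its x runs along the 85 mm length, y across the 46 mm width, z up through the 20 mm thickness. The long stone of the same colour looks alike but is 130 mm long.
- black_rest_seat (a point): fixed black rest, low end nearest the robot: deck 40 mm wide, 136 long, rising 0.23 rad away from a backstop 44 mm high, 8 thick, square to the deck at its low end; no side walls; foot 50 mm wide. Point: on the deck at the backstop's inner foot, mid-width, 26 mm above the bench; x up the slope along the deck, y across, z square to the deck. Stones do not slide on it by themselves.
- white_rest_seat (a point): fixed white rest, low end nearest the robot: deck 40 mm wide, 136 long, rising 0.23 rad away from a backstop 44 mm high, 8 thick, square to the deck at its low end; no side walls; foot 50 mm wide. Point: on the deck at the backstop's inner foot, mid-width, 26 mm above the bench; x up the slope along the deck, y across, z square to the deck. Stones do not slide on it by themselves.
- sanding_block_mid (a point): a loose brown cork sanding block, 103 x 70 x 26 mm, not a sharpening stone, lying behind the two rests, to be left alone; the point is its centre, 13 mm above the bench

How it is judged:
By the outcome, as a careful person would: the job done as asked, in the order asked, and still so for the second after the job is handed in, with the robot touching nothing.
It also fails if it takes over 96 s, if anything falls off the work surface, if the arm or the gripper's body presses on something with over 40 N, if the wrist force passes 120 N, or if a joint passes its speed limit or range.

### The arm

A 6-joint arm with a two-finger parallel gripper is mounted at the origin on the work surface; the furniture and walls round the work are solid. World frame = base frame: x ahead of the robot, y to its left, z up, the work surface at z = 0. Lengths are in mm, angles in rad, forces in N, time in s.
With the tool pointing down it reaches from about 300 to 775 mm from the base axis. Payload 14.6 kg.
Tool frame: the origin (TCP) lies between the finger pads; the fingertips stand 19 mm ahead of it and the grasp point (between the pads) is the TCP; z points along the fingers, y is the line along which they close (so a half turn about z gives the same grasp; the last joint's range is limited). The gripper opens to 94 mm and grips with 3 to 60 N. Pads are 16 mm wide; open, the fingers measure 119 mm over their backs; the gripper's body (75 mm by 177 mm) begins 78 mm behind the grasp point.
Start: joints at [-0.067, 0.3, 1.521, -0, 1.321, -0.067], TCP at [549.99, -0.002, 224.446] pointing down, gripper open.
Joint ranges: [-3.03, 3.03], [-0.79, 2.21], [0.23, 2.52], [-1.04, 4.18], [0, 3.07], [-2.55, 2.55]. Speed limits (rad/s): [2.22, 2.22, 2.57, 3.14, 3.14, 3.14].

### API

Orientations are given as [roll, pitch, yaw] about the fixed x, y, z axes, in that order (R = Rz(yaw) Ry(pitch) Rx(roll)).
In Python, from cell import monitor, imaging, job, find_in, trace gives the robot as it stands. The module is installed in compiled form; this text tells all that it offers.
- The arm moves only by the tool arm_command, never from a script. Its argument "steps" is a list of rows, each a list of 5 numbers: the opening, from 0 (shut) to 1 (fully open), then the shift along the tool's x, y, z in mm, then the turn about the tool's z in degrees. In form: [[gripper, dx, dy, dz, turn], ...]. A call has 1 to 20 rows; each row is the pose to reach, as a shift and turn from the pose commanded when the call began, along the tool's axes at that moment; what a row does not reach only later rows make up. A row lasts 1/8 s, in which the tool goes at most 62.5 mm and 10.7 degrees, less where a joint would pass 70% of its speed; a pose out of reach is approached as far as the arm can. A call with a gripper value outside its range is refused whole. The fingers move at their own pace and stop on an object; "force" is the grip in N (left out, the last holds). Time passes only in rows, so rows that repeat a pose let the fingers close. It gives the time, the measured TCP pose, the force, the opening and the grip force at its end, in the units of the state.
- monitor.read_state(): the state, without advancing time (a new reading comes with each control period).
- imaging.camera(name): name is "scene" or "side" or "wrist"; returns a dict with "img" (384x512x3 uint8, red, green, blue), "mtx" (3x3 intrinsics, pixels), "view" (4x4, takes a point from world to camera coordinates). Camera axes: x right, y down, z forward; pixel columns grow to the right and rows downward; lengths in mm; the calibration is good to about 2 mm. The wrist camera is an equidistant fisheye: a pixel r from the principal point sees the ray r / f radians off the axis. A picture is of the moment at which its call begins. There is no depth.
- job.sign_off(): hands the job in; it is judged then, once.
Trained networks look in a picture, given as the dict that the camera call returned (one of the last four; its "shot" number tells which), for a name from the list of things; names that differ only in an ending like _2 or _b are one class to them, and where a whole thing is asked for, a point or a joint stands for the part that bears it (a point fixed in the world has none). Each returns a list of dicts, best first, with "p" (0 to 1); they miss things now and then, are a little off and sometimes report something else, mostly with a low value. They report only what shows in the picture. A call takes as long as a camera call.
- find_in(picture, target): "rect" ([centre column, centre row, width, height] in pixels, round what is visible of it).
- trace(picture, target): "region" (384x512 bool, what is visible of it) and "rect" ([centre column, centre row, width, height] in pixels, round what is visible of it).
The state is a dict: "clock": time; "joints": joint angles; "qd": joint speeds; "effort": joint torques, N m; "eef_pos": TCP position; "eef_rot": TCP orientation; "wrist_force": force on the tool from outside, world axes, zero at the start; "moment": the same for the moment, N m; "finger_gap": finger opening in mm; "finger_force": force on a finger pad.
Only numpy, scipy, OpenCV 4.12 (cv2) and the standard library are available. Lean on these libraries where they do the work, as an engineer would, in place of code of your own. Each camera call takes 0.05 s, during which the arm holds its last target. There are 200 camera calls.

## Working session

There is one attempt and no reset: what is moved stays moved. The work goes in short steps, Python scripts to look and compute and a tool call to move; the robot and the scene stay as the last step left them, time stands still between calls to the robot, and variables do not carry over. Pictures are saved under pics/ and viewed, at most 14 in all, crops included, and the job is handed in when it is done.

Besides the shell and the picture viewer there is one more tool, called after "Call:" as name([rows], argument=value, ...), one row to a line, values as JSON. arm_command: Moves the arm, as the interface text tells. Its arguments: {"type":"object","properties":{"steps":{"type":"array","items":{"type":"array","items":{"type":"number"}}},"force":{"type":"number"}},"required":["steps"]}

```bash
mkdir -p pics; python3 - <<'E'
from cell import monitor, imaging
import cv2
s=monitor.read_state();print({k:s[k] for k in('clock','eef_pos','eef_rot','finger_gap')})
ims=[]
for n in("scene","side","wrist"):
    c=imaging.camera(n);cv2.imwrite(f"pics/{n}0.png",c["img"][:,:,::-1]);print(n,c["mtx"].round(1).tolist(),c["view"].round(3).tolist())
E
```

```text
{'clock': 0.0, 'eef_pos': array([5.49744021e+02, 2.62735765e-02, 2.23886400e+02]), 'eef_rot': array([-3.14039892e+00, -5.74556763e-05,  1.57081508e+00]), 'finger_gap': 93.55598379986479}
scene [[446.6, 0.0, 259.4], [0.0, 446.6, 191.3], [0.0, 0.0, 1.0]] [[0.091, 0.996, -0.003, -224.854], [0.817, -0.076, -0.572, -438.859], [-0.57, 0.05, -0.82, 1298.906], [0.0, 0.0, 0.0, 1.0]]
side [[355.2, 0.0, 249.2], [0.0, 355.2, 195.4], [0.0, 0.0, 1.0]] [[0.971, -0.236, -0.019, -564.044], [-0.14, -0.507, -0.851, 226.382], [0.192, 0.829, -0.526, 646.736], [0.0, 0.0, 0.0, 1.0]]
wrist [[297.3, 0.0, 255.8], [0.0, 297.3, 192.0], [0.0, 0.0, 1.0]] [[1.0, -0.0, 0.0, -550.105], [-0.0, -0.969, 0.247, -26.971], [0.0, -0.247, -0.969, 389.354], [0.0, 0.0, 0.0, 1.0]]
```

View pics/scene0.png

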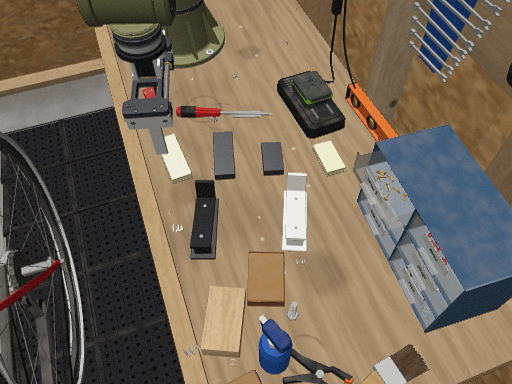

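View pics/side0.png

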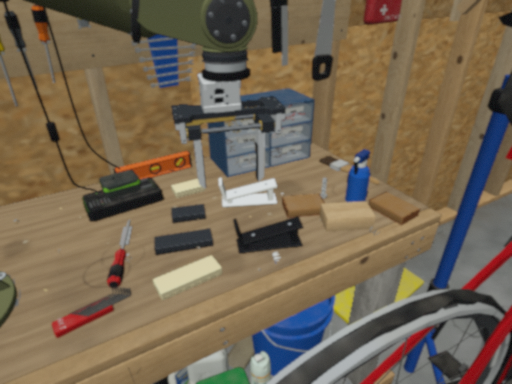

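View pics/wrist0.png

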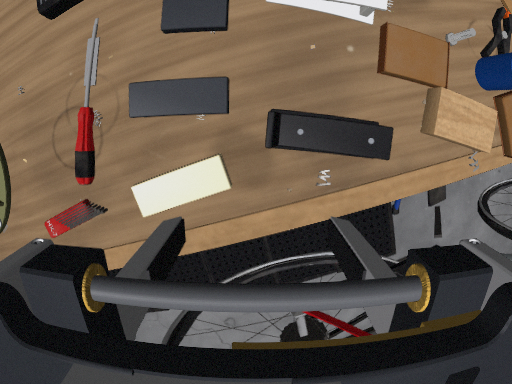

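The scene picture shows the pale long stone (175,157), dark long (223,155), dark short (272,158) and pale short (328,157). The black rest is at (204,225), the white rest at (295,215) and the cork block at (266,278). Next I'll fit box models to the segmentations.

```bash
cat > h.py <<'E'
import numpy as np, cv2
from scipy.optimize import minimize
from scipy.spatial.transform import Rotation as R
from cell import monitor, imaging, find_in, trace
def proj(c,P,fish):
    p=np.c_[P,np.ones(len(P))]@c["view"].T; p=p[:,:3]; K=c["mtx"]
    if fish:
        r=np.hypot(p[:,0],p[:,1]); th=np.arctan2(r,p[:,2]); q=p[:,:2]*(th/np.maximum(r,1e-9))[:,None]
    else: q=p[:,:2]/p[:,2:]
    return q*[K[0,0],K[1,1]]+K[:2,2]
def box(l,w,h,x0=None,z0=None):   # denser edges so fisheye is ok
    x0=-l/2 if x0 is None else x0; z0=-h/2 if z0 is None else z0
    return np.array([[x,y,z] for x in np.linspace(x0,x0+l,7) for y in np.linspace(-w/2,w/2,5) for z in (z0,z0+h)])
def mask(c,parts,fish,s=4):
    m=np.zeros((384*s,512*s),np.uint8)
    for P in parts:
        q=((proj(c,P,fish)+.5)*s*16).astype(np.int32)
        cv2.fillConvexPoly(m,cv2.convexHull(q),1,shift=4)
    return cv2.resize(m.astype(np.float32),(512,384),interpolation=cv2.INTER_AREA)
def pose_stone(v,z=10,pitch=0):
    return lambda P:R.from_euler("xyz",[0,pitch,v[2]]).apply(P)+[v[0],v[1],z]
def fit(views,parts,v0,tf):
    def cost(v):
        t=0
        for c,reg,f in views:
            m=mask(c,[tf(v)(P) for P in parts],f); t+=np.abs(m-reg).sum()/reg.sum()
        return t/len(views)
    S=np.array([[0,0,0],[12,0,0],[0,12,0],[0,0,.15]])
    for k in (1,.4,.15):
        r=minimize(cost,v0,method="Nelder-Mead",options=dict(initial_simplex=v0+S*k,maxiter=120,xatol=.05,fatol=1e-4)); v0=r.x
    return r.x,r.fun
def ground(c,px,z):     # pinhole pixel to plane z
    d=np.linalg.inv(c["mtx"])@[px[0],px[1],1]; Rm=c["view"][:3,:3]; o=-Rm.T@c["view"][:3,3]; d=Rm.T@d
    return o+d*(z-o[2])/d[2]
DIM=dict(dark_long_mid=(130,46,20),pale_long_mid=(130,46,20),dark_short_mid=(85,46,20),pale_short_mid=(85,46,20),sanding_block_mid=(103,70,26))
E
python3 - <<'E'
from h import *
cs={n:imaging.camera(n) for n in("scene","wrist","side")}
for t,d in DIM.items():
    V=[]
    for n,c in cs.items():
        L=trace(c,t)
        print(t,n,[(round(o["p"],2),np.round(o["rect"]).tolist(),int(o["region"].sum())) for o in L[:3]])
for t in("black_rest_seat","white_rest_seat"):
    for n,c in cs.items():
        L=trace(c,t); print(t,n,[(round(o["p"],2),np.round(o["rect"]).tolist(),int(o["region"].sum())) for o in L[:3]])
E
```

```text
dark_long_mid scene [(0.97, [222.0, 157.0, 18.0, 55.0], 934)]
dark_long_mid wrist []
dark_long_mid side [(0.83, [184.0, 241.0, 56.0, 24.0], 1103)]
pale_long_mid scene [(0.58, [177.0, 159.0, 30.0, 50.0], 837)]
pale_long_mid wrist [(0.66, [182.0, 185.0, 103.0, 66.0], 3406)]
pale_long_mid side [(0.74, [188.0, 279.0, 68.0, 45.0], 1527), (0.64, [304.0, 205.0, 47.0, 21.0], 810)]
dark_short_mid scene [(0.55, [272.0, 156.0, 23.0, 31.0], 701)]
dark_short_mid wrist [(0.84, [196.0, 18.0, 68.0, 36.0], 2143)]
dark_short_mid side [(0.72, [189.0, 214.0, 35.0, 19.0], 520)]
pale_short_mid scene [(0.87, [329.0, 160.0, 29.0, 31.0], 683)]
pale_short_mid wrist []
pale_short_mid side [(0.84, [186.0, 188.0, 32.0, 22.0], 365), (0.34, [251.0, 191.0, 54.0, 24.0], 1058)]
sanding_block_mid scene [(0.94, [266.0, 281.0, 39.0, 58.0], 2017)]
sanding_block_mid wrist [(0.89, [414.0, 53.0, 69.0, 64.0], 3446)]
sanding_block_mid side [(0.66, [303.0, 204.0, 47.0, 21.0], 851)]
black_rest_seat scene [(0.75, [204.0, 220.0, 28.0, 78.0], 1819)]
black_rest_seat wrist [(0.79, [330.0, 136.0, 124.0, 50.0], 4621), (0.69, [411.0, 57.0, 72.0, 62.0], 3641)]
black_rest_seat side [(0.9, [267.0, 238.0, 72.0, 40.0], 1695), (0.18, [247.0, 192.0, 59.0, 31.0], 1108)]
white_rest_seat scene [(0.8, [295.0, 215.0, 26.0, 83.0], 1756)]
white_rest_seat wrist [(0.85, [328.0, 13.0, 121.0, 25.0], 1457)]
white_rest_seat side [(0.88, [250.0, 192.0, 60.0, 28.0], 1185)]
```

Call:
arm_command([
  [1, 50, 0, -30, 0],
  [1, 100, 0, -60, 0],
  [1, 100, 0, -60, 0],
])

```text
clock: 1.72
eef_pos: [550.3, 102.6, 286.7]
eef_rot: [3.138, -0.001, 1.574]
wrist_force: [0.4, -1.0, -0.7]
finger_gap: 93.9
finger_force: 0.0
```

```bash
cat >> h.py <<'E'
a=.23
def rest_parts():
    ry=lambda P:R.from_euler("y",-a).apply(P)
    deck=ry(box(136,40,4,0,-4)); back=ry(box(8,40,48,-8,-4))
    foot=box(136,50,4,-4,-26)
    return [deck,back,foot]
def best(L,c,parts,fish,tf,v):
    m=mask(c,[tf(v)(P) for P in parts],fish)
    s=[((m*o["region"]).sum()/(np.maximum(m,o["region"]).sum()),o) for o in L]
    s=[x for x in s if x[0]>.35]
    return max(s,key=lambda x:x[0]) if s else None
E
python3 - <<'E'
from h import *
cs={n:imaging.camera(n) for n in("scene","wrist")}
cv2.imwrite("pics/w1.png",cs["wrist"]["img"][:,:,::-1])
ov={n:c["img"][:,:,::-1].copy() for n,c in cs.items()}
from functools import partial
items=[(t,[box(*d)],partial(pose_stone,z=d[2]/2)) for t,d in DIM.items()]+[(t,rest_parts(),partial(pose_stone,z=26)) for t in("black_rest_seat","white_rest_seat")]
for t,parts,tf in items:
    rest="rest" in t
    o=trace(cs["scene"],t)[0]; g=ground(cs["scene"],o["rect"][:2],30 if rest else 20)
    best0=None
    ys=[0] if rest else [0,.2,-.2,.4]
    c=cs["scene"]
    v0=min((fit([(c,o["region"],False)],parts,np.array([g[0]-60*rest,g[1],y]),tf) for y in ys),key=lambda x:x[1])
    V=[(c,o["region"],False)]
    w=best(trace(cs["wrist"],t),cs["wrist"],parts,True,tf,v0[0])
    print(t,"scene",v0[0].round(3),round(v0[1],3),end=" ")
    v=v0
    if w:
        vw=fit([(cs["wrist"],w[1]["region"],True)],parts,v0[0],tf); v=fit(V+[(cs["wrist"],w[1]["region"],True)],parts,vw[0],tf)
        print("wrist",vw[0].round(3),round(vw[1],3),"both",v[0].round(3),round(v[1],3),end="")
    print()
    for n in ov:
        m=mask(cs[n],[tf(v[0])(P) for P in parts],n=="wrist",1)
        k,_=cv2.findContours((m>.5).astype(np.uint8),0,1); cv2.drawContours(ov[n],k,-1,(0,0,255),1)
cv2.imwrite("pics/ov1.png",cv2.resize(ov["wrist"],(800,600)))
cv2.imwrite("pics/ov1s.png",cv2.resize(ov["scene"][100:320,130:370],(654,600)))
E
```

```text
dark_long_mid scene [ 4.48587e+02  1.00216e+02 -1.20000e-02] 0.052 wrist [ 4.50138e+02  9.90750e+01 -2.00000e-03] 0.039 both [ 4.49363e+02  9.93830e+01 -6.00000e-03] 0.057
pale_long_mid scene [ 4.47987e+02 -1.55050e+01  3.25000e-01] 0.049 wrist [ 4.50675e+02 -1.69610e+01  3.30000e-01] 0.576 both [ 4.49626e+02 -1.59680e+01  3.21000e-01] 0.33
dark_short_mid scene [ 4.69524e+02  2.11353e+02 -2.50000e-02] 0.069 wrist [ 4.72113e+02  2.10400e+02 -1.20000e-02] 0.053 both [ 4.71047e+02  2.11085e+02 -1.40000e-02] 0.072
pale_short_mid scene [4.81995e+02 3.40953e+02 2.18000e-01] 0.085 wrist [4.82913e+02 3.40956e+02 2.40000e-01] 0.026 both [4.82901e+02 3.41000e+02 2.33000e-01] 0.058
sanding_block_mid scene [ 7.66346e+02  1.68051e+02 -9.40000e-02] 0.035 wrist [ 7.67282e+02  1.66040e+02 -1.11000e-01] 0.07 both [ 7.66318e+02  1.67512e+02 -9.40000e-02] 0.059
black_rest_seat scene [ 5.77289e+02  5.81360e+01 -8.40000e-02] 0.048 wrist [ 5.77668e+02  5.67130e+01 -8.40000e-02] 0.055 both [ 5.77309e+02  5.74990e+01 -8.40000e-02] 0.059
white_rest_seat scene [ 5.76330e+02  2.51156e+02 -1.50000e-01] 0.075 wrist [ 5.77775e+02  2.49487e+02 -1.48000e-01] 0.067 both [ 5.77088e+02  2.50472e+02 -1.50000e-01] 0.076
```

View pics/ov1.png

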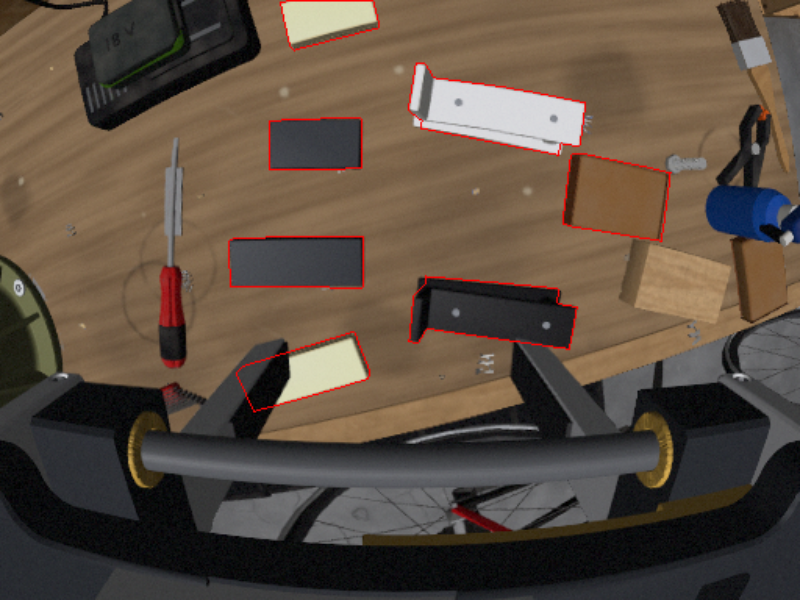

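View pics/ov1s.png

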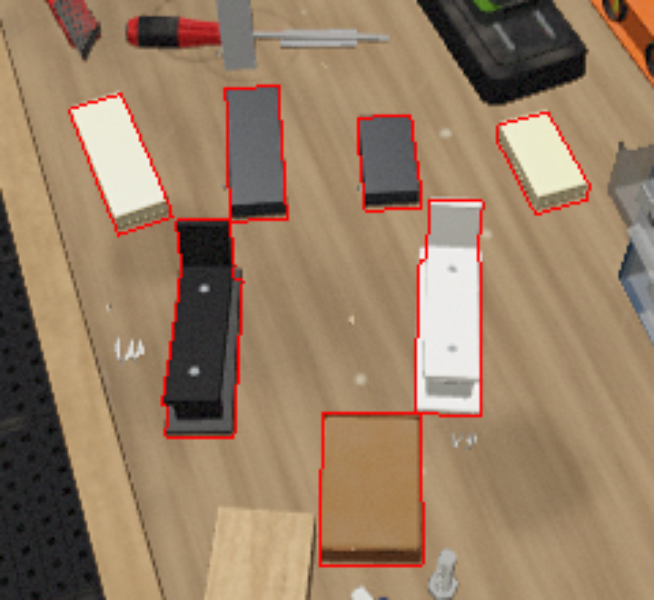

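The overlays show that every fitted outline matches its object, apart from the part of the pale long stone hidden by a finger. Sizes and heights are consistent, so I'll go to the dark long stone.

Call:
arm_command([
  [1, 0, -50, 50, 10],
  [1, 0, -100, 100, 20],
  [1, -0.5, -100.5, 150, 30],
  [1, -0.5, -100.5, 164, 40],
  [1, -0.5, -100.5, 164, 50],
  [1, -0.5, -100.5, 164, 60],
  [1, -0.5, -100.5, 164, 70],
  [1, -0.5, -100.5, 164, 80],
  [1, -0.5, -100.5, 164, 90],
  [1, -0.5, -100.5, 164, 90.3],
  [1, -0.5, -100.5, 164, 90.3],
  [1, -0.5, -100.5, 164, 90.3],
])

```text
clock: 4.03
eef_pos: [449.5, 99.5, 120.4]
eef_rot: [3.142, 0.0, -0.003]
wrist_force: [0.5, 0.6, 0.0]
finger_gap: 94.1
finger_force: 0.0
```

```bash
python3 - <<'E'
from h import *
s=monitor.read_state();print(s["eef_pos"].round(1),s["eef_rot"].round(3),s["joints"].round(2),s["finger_gap"])
E
```

```text
[449.5  99.5 120.4] [ 3.142e+00  0.000e+00 -3.000e-03] [ 0.14  0.22  1.88 -0.    1.04  1.71] 94.1025270599336
```

Call:
arm_command([
  [1, 0, 0, 45, 0],
  [1, 0, 0, 80, 0],
  [1, 0, 0, 97, 0],
  [1, 0, 0, 97, 0],
  [0, 0, 0, 97, 0],
  [0, 0, 0, 97, 0],
  [0, 0, 0, 97, 0],
  [0, 0, 0, 97, 0],
  [0, 0, 0, 97, 0],
], force=20)

```text
clock: 5.15
eef_pos: [449.5, 99.5, 23.5]
eef_rot: [-3.141, -0.0, -0.005]
wrist_force: [0.1, 3.0, 1.1]
finger_gap: 47.2
finger_force: 1.4
```

Call:
arm_command([
  [0, 0, 0, 0, 0],
  [0, 0, 0, 0, 0],
  [0, 0, 0, -40, 0],
  [0, 0, 0, -90, 0],
  [0, 30, 5, -117, 1],
  [0, 80, 20, -117, 2],
  [0, 130, 32, -117, 3.5],
  [0, 175, 43, -117, 4.5],
  [0, 194, 46.7, -117, 4.5],
  [0, 194, 46.7, -117, 4.5],
  [0, 194, 46.7, -117, 4.5],
])

```text
clock: 6.52
eef_pos: [642.4, 52.0, 140.0]
eef_rot: [3.141, 0.001, -0.084]
wrist_force: [-0.4, 1.2, -3.5]
finger_gap: 45.8
finger_force: 20.0
```

```bash
python3 - <<'E'
from h import *
s=monitor.read_state();print(s["eef_pos"].round(1),s["eef_rot"].round(3),s["finger_gap"],s["wrist_force"])
ims=[]
for n in("scene","side"):
    c=imaging.camera(n); ims.append(c["img"][:,:,::-1])
    p=proj(c,s["eef_pos"][None],False)[0].astype(int); x,y=max(p[0]-80,0),max(p[1]-80,0)
    ims[-1]=cv2.resize(ims[-1][y:y+200,x:x+180],(396,440))
cv2.imwrite("pics/g1.png",np.hstack(ims))
E
```

```text
[642.4  52.  140. ] [ 3.141e+00  1.000e-03 -8.400e-02] 45.755408055945715 [-0.42114221  1.15311942 -3.47183186]
```

View pics/g1.png

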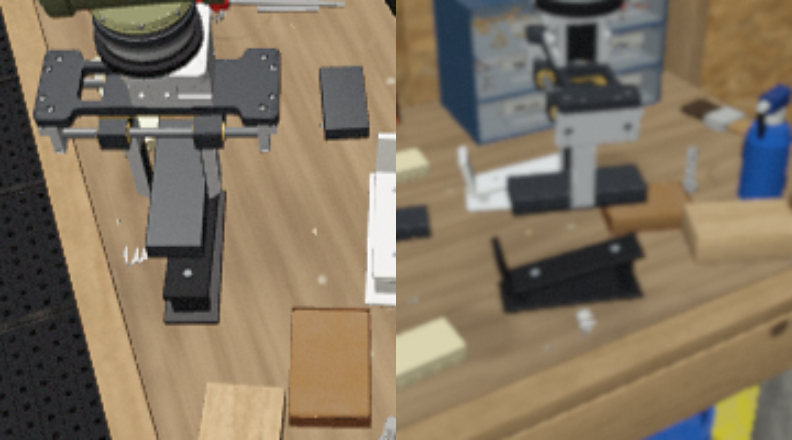

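The stone is held level above the black rest. I'll lower it and let it pivot onto the slope.

Call:
arm_command([
  [0, 0, 0, 30, 0],
  [0, 0, 0, 52, 0],
  [0, 0, 0, 58, 0],
  [0, 0, 0, 62, 0],
  [0, 0, 0, 66, 0],
  [0, 0, 0, 70, 0],
  [0, 0, 0, 72, 0],
  [0, 0, 0, 73, 0],
  [0, 0, 0, 73, 0],
], force=10)

```text
clock: 7.75
eef_pos: [643.3, 51.8, 67.5]
eef_rot: [-3.142, -0.0, -0.084]
wrist_force: [-0.0, 1.0, -2.4]
finger_gap: 45.9
finger_force: 10.0
```

```bash
cat >> h.py <<'E'
def look(name,xyz,half=90):
    ims=[]
    for n in("scene","side"):
        c=imaging.camera(n); p=proj(c,np.array([xyz],float),False)[0].astype(int); h=half//2 if n=="side" else half//2
        x,y=max(p[0]-h,0),max(p[1]-h,0); ims.append(cv2.resize(c["img"][y:y+2*h,x:x+2*h,::-1],(400,400),interpolation=cv2.INTER_CUBIC))
    cv2.imwrite(name,np.hstack(ims))
E
python3 -c "
from h import *
look('pics/p1.png',[640,55,50],110)"
```

```text
(no output)
```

View pics/p1.png

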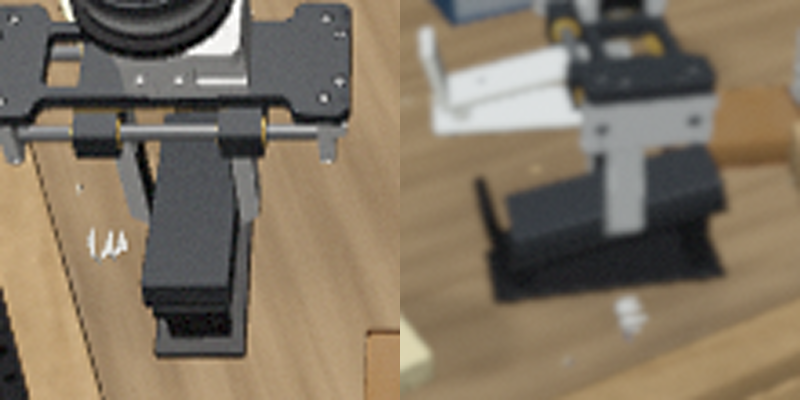

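The stone has pivoted onto the deck with a gap to the backstop. Now I'll push it down the slope to the stop.

Call:
arm_command([
  [0, 0, 0, 1.5, 0],
  [0, -2, 0, 2.5, 0],
  [0, -4, 0, 3, 0],
  [0, -6, 0, 3.5, 0],
  [0, -8, 0, 4, 0],
  [0, -9, 0, 4, 0],
  [0, -9, 0, 4, 0],
])

```text
clock: 8.72
eef_pos: [636.7, 52.2, 65.0]
eef_rot: [-3.141, -0.007, -0.084]
wrist_force: [15.4, -1.7, -0.6]
finger_gap: 46.4
finger_force: 10.0
```

```bash

python3 -c "
from h import *
look('pics/p2.png',[640,55,50],110)"
```

```text
(no output)
```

View pics/p2.png

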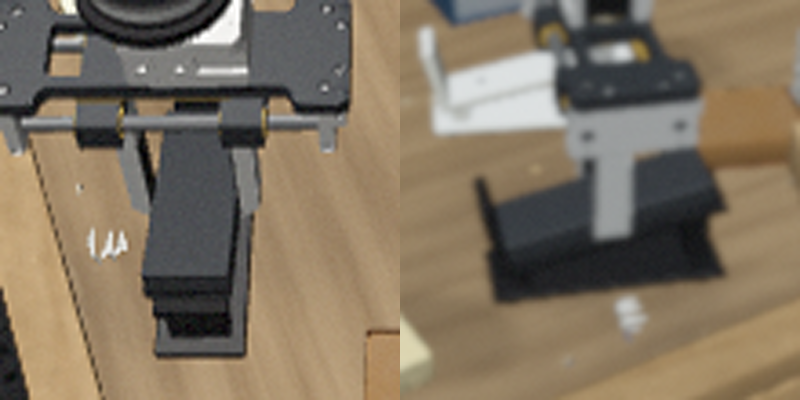

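Call:
arm_command([
  [0.7, 0, 0, 0, 0],
  [0.7, 0, 0, 0, 0],
  [0.7, 0, 0, 0, 0],
  [0.7, 0, 0, 0, 0],
  [0.7, 0, 0, -15, 0],
  [0.75, 0, 0, -60, 0],
  [1, -30, -10, -90, 0],
  [1, -80, -60, -90, 0],
  [1, -130, -110, -90, -2],
  [1, -165, -150, -90, -4],
  [1, -165, -150, -90, -4],
  [1, -165, -150, -90, -4],
])

```text
clock: 10.32
eef_pos: [482.7, 216.0, 154.4]
eef_rot: [-3.141, -0.001, -0.013]
wrist_force: [1.1, -0.2, 0.3]
finger_gap: 94.3
finger_force: 0.0
```

```bash
cat >> h.py <<'E'
def stone_parts_on(seat,yaw,L,level=0,s=0,dy=0,dyaw=0):   # predicted stone on rest
    P=box(L,46,20)+[0,0,0]; P=R.from_euler("z",dyaw).apply(P)+[L/2+s,dy,10+20*level]
    return R.from_euler("z",yaw).apply(R.from_euler("y",-a).apply(P))+[*seat,26]
BL=((577.5,57.3),-.084); WH=((577.1,250.2),-.15)
def check(name,t,rest,L,level,cams=("scene","side")):
    ims=[];V=[]
    for n in cams:
        c=imaging.camera(n); f=n=="wrist"
        P=stone_parts_on(*rest,L,level); m=mask(c,[P],f)
        for o in trace(c,t):
            i=(m*o["region"]).sum()/np.maximum(m,o["region"]).sum()
            if i>.5: V.append((c,o["region"],f)); print(n,"p",round(o["p"],2),"iou",round(float(i),3)); break
        im=c["img"][:,:,::-1].copy(); k,_=cv2.findContours((m>.5).astype(np.uint8),0,1); cv2.drawContours(im,k,-1,(0,0,255),1)
        p=proj(c,P.mean(0)[None],f)[0].astype(int); x,y=max(p[0]-50,0),max(p[1]-50,0)
        ims.append(cv2.resize(im[y:y+100,x:x+100],(400,400)))
    cv2.imwrite(name,np.hstack(ims))
    if V:
        r=fit(V,[0],np.array([0.,0,0]),lambda v:(lambda _:stone_parts_on(*rest,L,level,v[0],v[1],v[2]))); print("s,dy,dyaw",r[0].round(3),round(r[1],3))
E
python3 - <<'E'
from h import *
s=monitor.read_state();print(s["eef_pos"].round(1),s["eef_rot"].round(3),s["wrist_force"].round(1))
check("pics/c1.png","dark_long_mid",BL,130,0)
from functools import partial
V=[]
c=imaging.camera("scene")
o=trace(c,"dark_short_mid")
for x in o: print(x["p"],x["rect"],x["region"].sum())
E
```

```text
[482.7 216.  154.4] [-3.141e+00 -1.000e-03 -1.300e-02] [ 1.1 -0.2  0.3]
scene p 0.66 iou 0.948
side p 0.72 iou 0.938
s,dy,dyaw [ 1.192e+00 -2.000e-02  1.000e-03] 0.05
0.56 [274.0, 157.1, 23.3, 30.5] 669
```

View pics/c1.png

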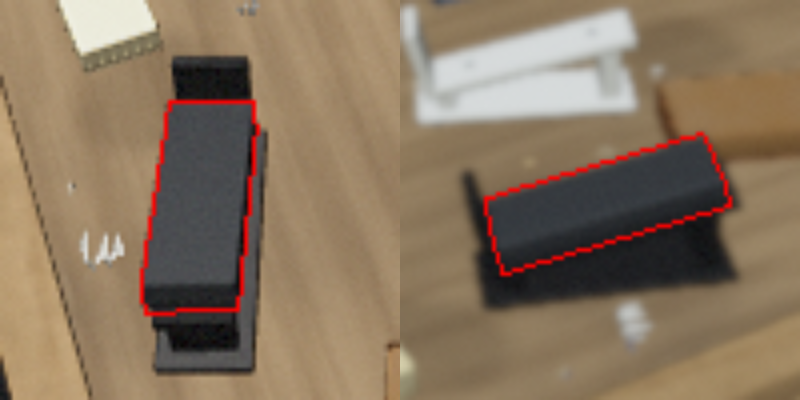

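The stone is flush in place, within about 1 mm. Next is the dark short stone.

Call:
arm_command([
  [1, -6, 3, 45, 0],
  [1, -11, 5, 90, 0],
  [1, -11, 5, 115, 0],
  [1, -11, 5, 130, 0],
  [1, -11, 5, 130, 0],
  [0, -11, 5, 130, 0],
  [0, -11, 5, 130, 0],
  [0, -11, 5, 130, 0],
  [0, -11, 5, 130, 0],
  [0, -11, 5, 130, 0],
  [0, -11, 5, 130, 0],
  [0, -11, 5, 130, 0],
  [0, -11, 5, 100, 0],
  [0, -11, 5, 40, 0],
], force=20)

```text
clock: 12.38
eef_pos: [470.1, 210.5, 112.5]
eef_rot: [3.14, 0.005, -0.014]
wrist_force: [0.5, 1.0, -1.8]
finger_gap: 45.9
finger_force: 20.0
```

Call:
arm_command([
  [0, 0, 0, -27, 0],
  [0, 40, 42, -27, 1],
  [0, 80, 84, -27, 2],
  [0, 120, 125, -27, 3],
  [0, 148.6, 155, -27, 4],
  [0, 148.6, 155, -27, 4],
  [0, 148.6, 155, -10, 4],
  [0, 148.6, 155, 10, 4],
  [0, 148.6, 155, 18, 4],
  [0, 148.6, 155, 18, 4],
])

```text
clock: 13.62
eef_pos: [617.2, 54.5, 94.8]
eef_rot: [3.141, 0.001, -0.083]
wrist_force: [0.4, 0.7, -2.4]
finger_gap: 45.6
finger_force: 20.0
```

Call:
arm_command([
  [0, 0, 0, 4, 0],
  [0, 0, 0, 8, 0],
  [0, 0, 0, 11, 0],
  [0, 0, 0, 13, 0],
  [0, 0, 0, 15, 0],
  [0, 0, 0, 15, 0],
], force=8)

```text
clock: 14.38
eef_pos: [617.8, 53.9, 80.3]
eef_rot: [-3.142, -0.0, -0.084]
wrist_force: [0.5, -0.2, -1.8]
finger_gap: 45.8
finger_force: 8.0
```

```bash

python3 -c "
from h import *
look('pics/p3.png',[630,55,60],110)"
```

```text
(no output)
```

View pics/p3.png

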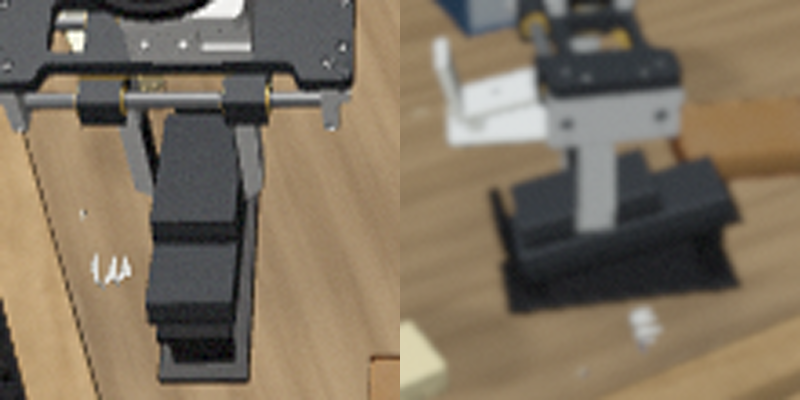

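The short stone has pivoted and nearly lies on the long one, so I'll slide it to the stop.

Call:
arm_command([
  [0, 0, 0, 1, 0],
  [0, -3, 0, 1.8, 0],
  [0, -5, 0, 2.3, 0],
  [0, -7, 0, 2.8, 0],
  [0, -9, 0, 3, 0],
  [0, -9.5, 0, 3, 0],
  [0, -9.5, 0, 3, 0],
])

```text
clock: 15.35
eef_pos: [610.2, 54.5, 78.5]
eef_rot: [-3.141, -0.006, -0.084]
wrist_force: [12.3, -0.5, 0.4]
finger_gap: 45.8
finger_force: 8.0
```

Call:
arm_command([
  [0.7, 0, 0, 0, 0],
  [0.7, 0, 0, 0, 0],
  [0.7, 0, 0, 0, 0],
  [0.7, 0, 0, 0, 0],
  [0.7, 0, 0, -15, 0],
  [0.75, 0, 0, -63, 0],
  [1, -40, 20, -63, -9],
  [1, -80, 42, -63, -18],
  [1, -120, 63, -63, -23.4],
  [1, -152.8, 83.8, -63, -23.4],
  [1, -152.8, 83.8, -63, -23.4],
  [1, -152.8, 83.8, -63, -23.4],
])

```text
clock: 16.85
eef_pos: [449.8, -16.0, 141.4]
eef_rot: [3.141, -0.002, 0.324]
wrist_force: [0.6, 0.9, 1.2]
finger_gap: 93.9
finger_force: 0.0
```

```bash
python3 - <<'E'
from h import *
s=monitor.read_state();print(s["eef_pos"].round(1),s["eef_rot"].round(3),s["wrist_force"].round(1))
check("pics/c2.png","dark_short_mid",BL,85,1)
E
```

```text
[449.8 -16.  141.4] [ 3.141e+00 -2.000e-03  3.240e-01] [0.6 0.9 1.2]
scene p 0.63 iou 0.936
side p 0.89 iou 0.866
s,dy,dyaw [-0.081 -0.729  0.009] 0.104
```

View pics/c2.png

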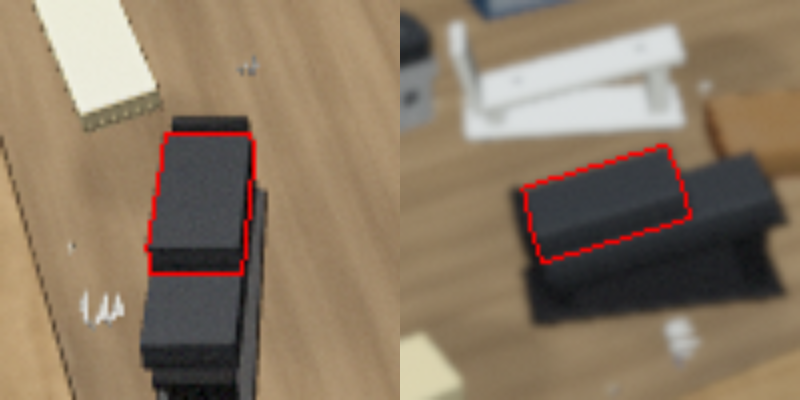

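The dark pair is done. Next is the pale long stone.

Call:
arm_command([
  [1, 0, 0, 45, 0],
  [1, 0, 0, 90, 0],
  [1, 0, 0, 109, 0],
  [1, 0, 0, 117, 0],
  [1, 0, 0, 117, 0],
  [0, 0, 0, 117, 0],
  [0, 0, 0, 117, 0],
  [0, 0, 0, 117, 0],
  [0, 0, 0, 117, 0],
  [0, 0, 0, 117, 0],
  [0, 0, 0, 117, 0],
  [0, 0, 0, 117, 0],
  [0, 0, 0, 80, 0],
  [0, 0, 0, 30, 0],
  [0, 0, 0, -10, 0],
  [0, 0, 0, -10, 0],
], force=20)

```text
clock: 19.05
eef_pos: [450.0, -16.1, 152.7]
eef_rot: [3.14, -0.004, 0.325]
wrist_force: [-0.0, -0.7, -4.1]
finger_gap: 45.7
finger_force: 20.0
```

```bash
python3 - <<'E'
from h import *
c=imaging.camera("scene")
for p in [(361,200),(358,160),(404,295),(425,325),(400,250)]: print(p,ground(c,p,0).round(),ground(c,p,150).round())
s=monitor.read_state();print(s["eef_pos"].round(1),s["eef_rot"].round(3),s["wrist_force"].round(1))
E
```

```text
(361, 200) [597. 395.   0.] [693. 345. 150.]
(358, 160) [486. 413.   0.] [603. 360. 150.]
(404, 295) [820. 429.   0.] [875. 373. 150.]
(425, 325) [880. 451.   0.] [924. 391. 150.]
(400, 250) [725. 447.   0.] [797. 388. 150.]
[449.2 -16.1 150.7] [ 3.141e+00 -1.000e-03  3.250e-01] [ 0.1 -0.6 -3.4]
```

Call:
arm_command([
  [0, 40, -28, 0, 4],
  [0, 85, -58, 0, 9],
  [0, 130, -89, 0, 14],
  [0, 175, -120, 0, 19],
  [0, 220, -150, 0, 24],
  [0, 250, -171, 0, 27.2],
  [0, 265.1, -181.2, 10, 27.2],
  [0, 265.1, -181.2, 10, 27.2],
  [0, 265.1, -181.2, 40, 27.2],
  [0, 265.1, -181.2, 60, 27.2],
  [0, 265.1, -181.2, 60, 27.2],
])

```text
clock: 20.48
eef_pos: [641.5, 239.5, 88.5]
eef_rot: [3.14, 0.003, -0.15]
wrist_force: [0.7, 0.6, -2.4]
finger_gap: 46.0
finger_force: 20.0
```

Call:
arm_command([
  [0, 0, 0, 5, 0],
  [0, 0, 0, 10, 0],
  [0, 0, 0, 14, 0],
  [0, 0, 0, 18, 0],
  [0, 0, 0, 21, 0],
  [0, 0, 0, 23, 0],
  [0, 0, 0, 24, 0],
  [0, 0, 0, 24, 0],
], force=10)

```text
clock: 21.48
eef_pos: [642.5, 240.3, 66.4]
eef_rot: [-3.142, -0.0, -0.15]
wrist_force: [-0.3, 0.7, -1.8]
finger_gap: 45.7
finger_force: 10.0
```

```bash

python3 -c "
from h import *
look('pics/p4.png',[640,240,50],110)"
```

```text
(no output)
```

View pics/p4.png

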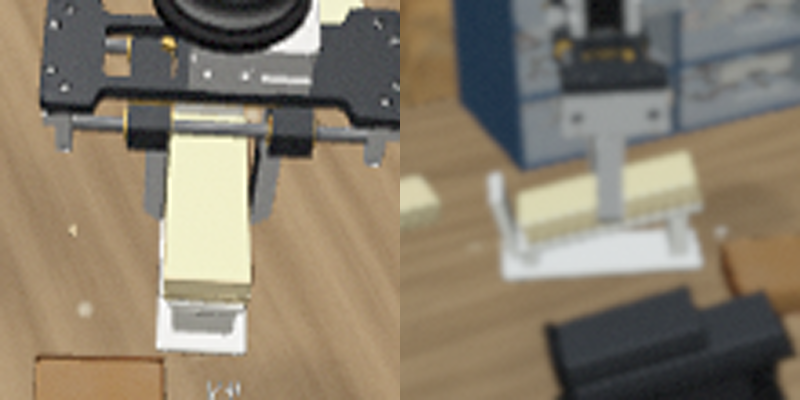

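The pale long stone lies pivoted on the white rest with a gap to the stop. I'll slide it down, release and go on.

Call:
arm_command([
  [0, 0, 0, 0.8, 0],
  [0, -2, 0, 1.5, 0],
  [0, -4, 0, 2, 0],
  [0, -6, 0, 2.5, 0],
  [0, -8, 0, 3, 0],
  [0, -9, 0, 3, 0],
  [0, -9, 0, 3, 0],
])

```text
clock: 22.45
eef_pos: [635.7, 241.2, 64.6]
eef_rot: [-3.14, -0.006, -0.151]
wrist_force: [13.4, -2.6, 0.2]
finger_gap: 45.8
finger_force: 10.0
```

Call:
arm_command([
  [0.7, 0, 0, 0, 0],
  [0.7, 0, 0, 0, 0],
  [0.7, 0, 0, 0, 0],
  [0.7, 0, 0, 0, 0],
  [0.7, 0, 0, -15, 0],
  [0.75, 0, 0, -60, 0],
  [1, -40, -18, -87, -6],
  [1, -85, -38, -87, -12],
  [1, -130, -60, -87, -18],
  [1, -163.6, -75.7, -87, -22.1],
  [1, -163.6, -75.7, -87, -22.1],
  [1, -163.6, -75.7, -87, -22.1],
])

```text
clock: 23.95
eef_pos: [483.8, 340.8, 151.3]
eef_rot: [-3.141, -0.001, 0.235]
wrist_force: [0.8, -0.6, -1.1]
finger_gap: 94.1
finger_force: 0.0
```

```bash
python3 - <<'E'
from h import *
s=monitor.read_state();print(s["eef_pos"].round(1),s["eef_rot"].round(3),s["wrist_force"].round(1))
check("pics/c3.png","pale_long_mid",WH,130,0)
E
```

```text
[483.8 340.8 151.3] [-3.141e+00 -1.000e-03  2.350e-01] [ 0.8 -0.6 -1.1]
scene p 0.74 iou 0.927
side p 0.92 iou 0.862
s,dy,dyaw [-0.905  0.108 -0.002] 0.114
```

View pics/c3.png

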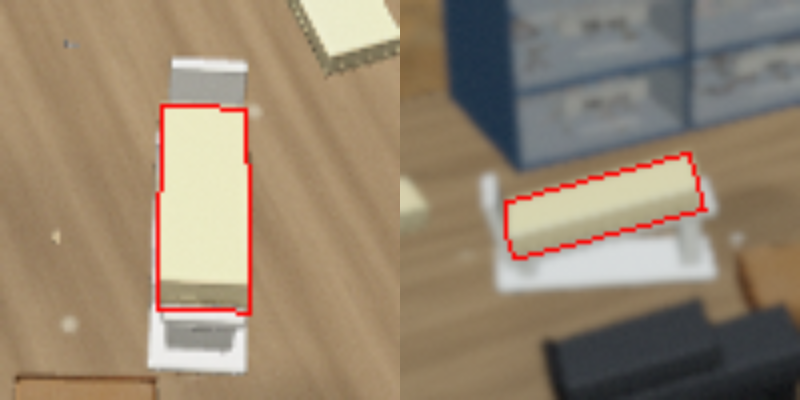

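Call:
arm_command([
  [1, 0, 0, 50, 0],
  [1, 0, 0, 95, 0],
  [1, 0, 0, 118, 0],
  [1, 0, 0, 127, 0],
  [1, 0, 0, 127, 0],
  [0, 0, 0, 127, 0],
  [0, 0, 0, 127, 0],
  [0, 0, 0, 127, 0],
  [0, 0, 0, 127, 0],
  [0, 0, 0, 127, 0],
  [0, 0, 0, 127, 0],
  [0, 0, 0, 127, 0],
  [0, 0, 0, 90, 0],
  [0, 0, 0, 40, 0],
  [0, 0, 0, 10, 0],
  [0, 0, 0, 10, 0],
], force=20)

```text
clock: 26.15
eef_pos: [483.8, 341.3, 142.2]
eef_rot: [-3.141, -0.003, 0.236]
wrist_force: [-1.1, 0.1, -2.8]
finger_gap: 45.7
finger_force: 20.0
```

Call:
arm_command([
  [0, 25, 29, 0, 5],
  [0, 55, 64, 0, 11],
  [0, 85, 99, 0, 17],
  [0, 107.7, 125.4, 0, 22.1],
  [0, 107.7, 125.4, 0, 22.1],
  [0, 107.7, 125.4, 20, 22.1],
  [0, 107.7, 125.4, 40, 22.1],
  [0, 107.7, 125.4, 45, 22.1],
  [0, 107.7, 125.4, 45, 22.1],
])

```text
clock: 27.28
eef_pos: [616.8, 244.5, 95.0]
eef_rot: [3.141, 0.001, -0.149]
wrist_force: [-0.6, -0.2, -1.4]
finger_gap: 45.7
finger_force: 20.0
```

Call:
arm_command([
  [0, 0, 0, 4, 0],
  [0, 0, 0, 8, 0],
  [0, 0, 0, 11, 0],
  [0, 0, 0, 13, 0],
  [0, 0, 0, 15, 0],
  [0, 0, 0, 15, 0],
], force=8)

```text
clock: 28.02
eef_pos: [617.2, 244.1, 80.3]
eef_rot: [3.142, -0.0, -0.15]
wrist_force: [0.0, -0.3, -1.3]
finger_gap: 45.5
finger_force: 8.0
```

```bash

python3 -c "
from h import *
look('pics/p5.png',[630,245,60],110)"
```

```text
(no output)
```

View pics/p5.png

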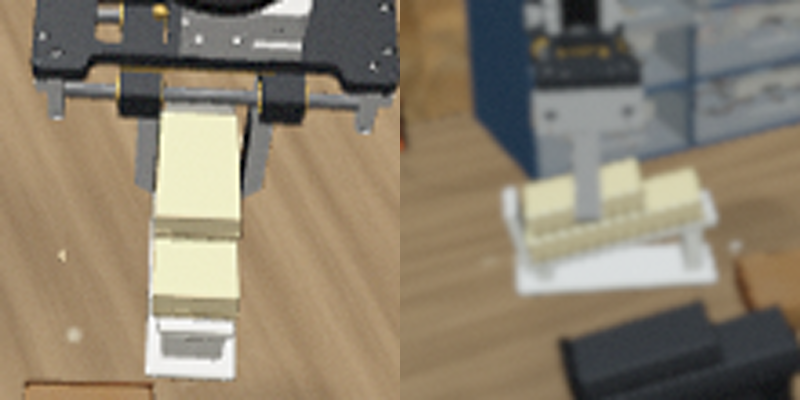

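The short pale stone sits pivoted on the long one with a few mm to the stop. I'll slide it, release and retreat.

Call:
arm_command([
  [0, 0, 0, 1, 0],
  [0, -3, 0, 1.8, 0],
  [0, -5, 0, 2.3, 0],
  [0, -7, 0, 2.8, 0],
  [0, -9, 0, 3, 0],
  [0, -9.5, 0, 3, 0],
  [0, -9.5, 0, 3, 0],
])

```text
clock: 29.0
eef_pos: [609.5, 245.3, 78.4]
eef_rot: [-3.14, -0.005, -0.151]
wrist_force: [12.4, -1.0, 1.0]
finger_gap: 45.5
finger_force: 8.0
```

Call:
arm_command([
  [0.7, 0, 0, 0, 0],
  [0.7, 0, 0, 0, 0],
  [0.7, 0, 0, 0, 0],
  [0.7, 0, 0, 0, 0],
  [0.7, 0, 0, -15, 0],
  [0.75, 0, 0, -60, 0],
  [1, -40, 0, -110, 0],
  [1, -90, 40, -140, 0],
  [1, -140, 80, -140, 0],
  [1, -180, 100, -140, 0],
  [1, -180, 100, -140, 0],
  [1, -180, 100, -140, 0],
])

```text
clock: 30.5
eef_pos: [415.5, 173.9, 218.6]
eef_rot: [-3.141, -0.002, -0.15]
wrist_force: [-0.2, -0.5, -0.0]
finger_gap: 93.9
finger_force: 0.0
```

```bash
python3 - <<'E'
from h import *
s=monitor.read_state();print(s["eef_pos"].round(1),s["wrist_force"].round(1))
for cams in [("scene",),("side",),("wrist",)]:
  for t,r,L,l in [("dark_long_mid",BL,130,0),("dark_short_mid",BL,85,1),("pale_long_mid",WH,130,0),("pale_short_mid",WH,85,1)]:
    print(t); check("pics/x.png",t,r,L,l,cams)
c=imaging.camera("scene");o=trace(c,"sanding_block_mid")[0]
print("cork",fit([(c,o["region"],False)],[box(103,70,26)],np.array([766.,168,-.094]),lambda v:pose_stone(v,13)))
E
```

```text
[415.5 173.9 218.6] [-0.2 -0.5 -0. ]
dark_long_mid
dark_short_mid
scene p 0.8 iou 0.956
s,dy,dyaw [-1.109 -0.106 -0.016] 0.034
pale_long_mid
pale_short_mid
scene p 0.7 iou 0.932
s,dy,dyaw [-1.535 -0.696 -0.017] 0.054
dark_long_mid
side p 0.64 iou 0.548
s,dy,dyaw [ 1.131 -1.647  0.015] 0.779
dark_short_mid
side p 0.63 iou 0.884
s,dy,dyaw [ 1.595e+00 -7.600e-02 -1.000e-03] 0.12
pale_long_mid
side p 0.86 iou 0.526
s,dy,dyaw [1.203 0.796 0.047] 0.884
pale_short_mid
side p 0.88 iou 0.926
s,dy,dyaw [ 1.531 -0.821  0.   ] 0.057
dark_long_mid
dark_short_mid
wrist p 0.71 iou 0.893
s,dy,dyaw [ 2.7   -1.108  0.023] 0.049
pale_long_mid
pale_short_mid
wrist p 0.74 iou 0.922
s,dy,dyaw [ 1.245e+00 -1.662e+00 -1.000e-03] 0.046
cork (array([ 7.66138137e+02,  1.67981098e+02, -1.03481352e-01]), np.float64(0.04341675050301811))
```

```bash
python3 - <<'E'
from h import *
for n in("scene","side"):
  c=imaging.camera(n)
  for k,r in(("dark",BL),("pale",WH)):
    A=max(trace(c,k+"_long_mid"),key=lambda o:o["p"],default=None);B=trace(c,k+"_short_mid")[0]
    if A is None: print(n,k,"no long");continue
    U=A["region"]|B["region"]; S=stone_parts_on(*r,85,1,0)
    v,f=fit([(c,U,False)],[0],np.zeros(3),lambda v:(lambda _:stone_parts_on(*r,130,0,v[0],v[1],v[2]))) if 0 else (None,None)
    def cost(v): return np.abs(mask(c,[stone_parts_on(*r,130,0,v[0],v[1],v[2]),stone_parts_on(*r,85,1,v[3],v[4],v[5])],False)-U).sum()/U.sum()
    x0=np.zeros(6); q=minimize(cost,x0,method="Nelder-Mead",options=dict(initial_simplex=np.vstack([x0,np.diag([4,4,.06,4,4,.06])]),maxiter=400))
    print(n,k,"long",q.x[:3].round(2),"short",q.x[3:].round(2),round(q.fun,3))
E
```

```text
scene dark long [-2.14 -2.12  0.04] short [-0.11 -0.01  0.01] 0.063
scene pale long [-3.84  0.35 -0.02] short [ 0.46 -0.37 -0.01] 0.053
side dark long [ 2.17 -0.72 -0.02] short [ 1.34 -1.46  0.01] 0.051
side pale long [-0.01 -0.22 -0.01] short [ 2.03 -2.84  0.04] 0.059
```

```bash
python3 -c "
from cell import job
print(job.sign_off())"
```

```text
the job is handed in; nothing more can be done
None
```

I put the two dark stones on the black rest and the two pale ones on the white rest, each long stone first with the short one on top, and handed the job in at about 31 s; camera fits put all four stones flat and against the backstops to within a few mm (about the measurement error), and the cork block has not moved.

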